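# Hold the sprung file clamp open at its mark

## Robot

A 6-joint arm with a two-finger parallel gripper is mounted at the origin on the work surface. World frame = base frame: x ahead of the robot, y to its left, z up, the work surface at z = 0. Lengths are in m, angles in degrees, forces in N, time in s.
With the tool pointing down it reaches from about 0.35 to 0.85 m from the base axis. Payload 8.1 kg.
Tool frame: the origin (TCP) lies midway between the tips of the shut fingers; the grasp point (between the pads) lies 19 mm behind it; z points along the fingers, y is the line along which they close (so a half turn about z gives the same grasp; the last joint's range is limited). The gripper opens to 93 mm and grips with 3 to 60 N. Pads are 15 mm wide; open, the fingers measure 128 mm over their backs; the gripper's body (75 mm by 188 mm) begins 65 mm behind the grasp point.
Start: joints at [-4.893, 7.471, 85.268, -0, 87.261, -4.893], TCP at [0.6, 0, 0.182] pointing down, gripper open.
Joint ranges: [-169.43, 169.43], [-51.17, 129.36], [1.28, 143.12], [-76.62, 256.62], [0, 156.53], [-152.29, 152.29]. Speed limits (degrees/s): [136.94, 136.94, 159.86, 180, 180, 180].

## Interface

Orientations are given as [roll, pitch, yaw] about the fixed x, y, z axes, in that order (R = Rz(yaw) Ry(pitch) Rx(roll)).
In Python, from workcell import r, optics gives the robot as it stands. The module is installed in compiled form; this text tells all that it offers.
- The arm moves only by the tool carry_out, never from a script. Its arguments are lists of equal length, an entry for each row: "turn": the turn, a rotation vector about the tool's x, y, z in rad, a list of three; "dp": the shift along the tool's x, y, z in m, a list of three; "fingers": the opening, from 0 (shut) to 1 (fully open). A call has 1 to 20 rows; each row is the pose to reach, as a shift and turn from the pose commanded when the call began, along the tool's axes at that moment; what a row does not reach only later rows make up. A row lasts 1/12 s, in which the tool goes at most 41.7 mm and 7.16 degrees, less where a joint would pass 70% of its speed; a pose out of reach is approached as far as the arm can. A call with a gripper value outside its range is refused whole. The fingers move at their own pace and stop on an object; "grip_force" is the grip in N (left out, the last holds). Time passes only in rows, so rows that repeat a pose let the fingers close. It gives the time, the measured TCP pose, the force, the opening and the grip force at its end, in the units of the state.
- r.get_obs(): the state, without advancing time (a new reading comes with each control period).
- optics.grab_frame(name): name is "scene" or "side" or "wrist"; returns the picture (384x512x3 uint8, red, green, blue); there is no depth.
- optics.camera_params(name): a dict with "fx", "fy", "cx", "cy" (pixels), "pose" (4x4, takes a point from camera to world coordinates); the wrist camera has in their place "mount" (4x4, takes a point from camera to tool coordinates, whose origin is the TCP and whose axes are the flange's). Camera axes: x right, y up, looking along -z (the intrinsics and any distortion apply to the point x, -y, -z); pixel columns grow to the right and rows downward; lengths in m; the calibration is good to about 2 mm. The wrist camera is an equidistant fisheye: a pixel r from the principal point sees the ray r / f radians off the axis. A picture is of the moment at which its call begins: read the wrist's pose just before it. camera_params takes no time and is no camera call.
- r.sign_off(): hands the job in; it is judged then, once.
The state is a dict: "time_s": time; "qpos": joint angles; "joint_velocities": joint speeds; "tau": joint torques, N m; "eef_pos": TCP position; "tool_rot": TCP orientation; "contact_force": force on the tool from outside, world axes, zero at the start; "ft_torque": the same for the moment, N m; "grip_width": finger opening in m; "grip_force": force on a finger pad.
Only numpy, scipy, OpenCV 4.12 (cv2) and the standard library are available. Lean on these libraries where they do the work, as an engineer would, in place of code of your own. Each camera call takes 0.05 s, during which the arm holds its last target. There are 200 camera calls.

## Task

In the welding shop a workmate needs a file out of the tool chest. Pull the chest's drawer fully open by its bar handle, then take the upright knob of the spring-loaded jaw inside and draw the jaw back, away from the files, until its pointer is in line with the fin of the rider on the index rail. Finish still holding the jaw there by its knob with the drawer open (let go and it springs shut), and leave the loose things lying around where they are.

Things in the scene. Friction and masses are not known exactly. Their poses are not given: they have to be found in the camera images.
- chest: Blue sheet-steel tool chest fixed on the bench, 290 deep (x) x 460 wide (y) x 110 high, one drawer across its front. Origin: on the bench under the middle of the shut drawer front's outer face. x points into the chest (away from the robot), y left along the front, z up. Place and yaw (up to 0.15 rad) vary.
- drawer (a joint): How far the drawer is pulled out along the chest's -x, m: 0 shut, 0.175 at its end stop (fully open); it may start ajar by up to 0.03. About 3 N of friction; it stays where it is left. Side walls reach 80 mm above the bench, the 15 thick blue front 96 mm.
- drawer_handle (a point): Middle of the drawer's aluminium bar handle: round bar 12 in diameter, 140 long along the chest's y, its centre 42 mm out from the drawer front and 80 mm above the bench (30 below the chest's top); posts 58 mm either side of the middle. It moves with the drawer; axes as the chest's.
- jaw: Sprung steel jaw in the drawer, hidden until that is open: a sled with an upright black knob and, 57 mm to +y of it, a plate that presses on a rack of files. It slides to the chest's -y (robot's right), 105 mm at most; pull 4.8 N plus 1.2 N per 10 mm plus 0.8 N friction; released, it springs back to +y. Origin on the knob's axis, 28 mm above the bench; axes as the chest's.
- jaw_knob (a point): Grip point on the axis of the jaw's knob: upright black cylinder 24 in diameter, from 22 below to 16 above this point (thin stem below), 68 mm above the bench, 30 above the sled. Free beside it: 57 mm towards the plate, more to -y; drawer open: 75 mm to the drawer front's inside, 90 mm to the chest's front edge.
- jaw_pointer (a point): Tip of the jaw's pointer, a steel finger with an upturned end 4 wide and 16 high that sticks out from the sled towards the chest's -x (the robot), 43 mm from the knob's axis and level with it in y, 36 mm above the bench. It moves with the jaw.
- rider_mark (a point): The mark: pointer-side end of the dark fin (4 wide, 22 long, 12 high) across the aluminium rider (22 x 26) locked on the index rail, parallel to the jaw's track on its robot side. 38 mm above the bench; 45 to 85 mm to -y of the resting pointer, varying. Pointer in line: same y in the chest's axes (2 mm apart in x, no contact). Moves with the drawer only.
- hammer: Bystander: loose hammer lying on the bench to the robot's right, 260 long; origin under its middle.
- bracket: Bystander: loose L-shaped steel bracket 70 x 50 x 55 high standing on the bench to the robot's left; origin under its base.
- nut_jar: Bystander: glass jar 56 in diameter, 70 high, standing on the bench to the robot's left; origin under it.
- wrench: Bystander: loose wrench lying along y on the chest's top, 50 mm or more behind its front edge, 180 long and 8 high; origin under its middle.

How it is judged:
By the outcome, as a careful person would: the job done as asked, in the order asked, and still so for the second after the job is handed in, while the arm keeps its last pose, push and grip.
It also fails if it takes over 43 s, if anything falls off the work surface, if the arm or the gripper's body presses on something with over 40 N, if the wrist force passes 120 N, or if a joint passes its speed limit or range.

## Working session

There is one attempt and no reset: what is moved stays moved. The work goes in short steps, Python scripts to look and compute and a tool call to move; the robot and the scene stay as the last step left them, time stands still between calls to the robot, and variables do not carry over. Pictures are saved under pics/ and viewed, at most 10 in all, crops included, and the job is handed in when it is done.

Besides the shell and the picture viewer there is one more tool, called after ">>>" as name(argument=value, ...), one argument or row to a line, values as JSON. carry_out: Moves the arm, as the interface text tells. Its arguments: {"type":"object","properties":{"turn":{"type":"array","items":{"type":"array","items":{"type":"number"}}},"dp":{"type":"array","items":{"type":"array","items":{"type":"number"}}},"fingers":{"type":"array","items":{"type":"number"}},"grip_force":{"type":"number"}},"required":["turn","dp","fingers"]}

```bash
mkdir -p pics; cat > h.py <<'E'
import numpy as np, cv2
from workcell import r, optics
from scipy.spatial.transform import Rotation as R
def save(n,f):
    im=optics.grab_frame(n); cv2.imwrite(f,im[:,:,::-1]); return im
def ray(n,u,v,o=None):
    p=optics.camera_params(n)
    a=(u-p['cx'])/p['fx']; b=(v-p['cy'])/p['fy']
    if 'pose' in p: T=np.array(p['pose']); d=np.array([a,-b,-1])
    else:
        t=np.hypot(a,b); s=np.sin(t)/max(t,1e-9); d=np.array([a*s,-b*s,-np.cos(t)])
        o=o or r.get_obs(); W=np.eye(4); W[:3,:3]=rot(o['tool_rot']); W[:3,3]=o['eef_pos']; T=W@np.array(p['mount'])
    return T[:3,3],T[:3,:3]@d
def rot(x):
    x=np.array(x,float)
    return x if x.shape==(3,3) else R.from_euler('xyz',x,degrees=True).as_matrix()
def atz(n,u,v,z,o=None):
    c,d=ray(n,u,v,o); return c+d*(z-c[2])/d[2]
E
python3 - <<'E'
from h import *
a=save('scene','pics/s0.png');b=save('side','pics/d0.png');o=r.get_obs();c=save('wrist','pics/w0.png')
print({k:np.round(v,3) for k,v in o.items()})
for n in('scene','side','wrist'):print(n,{k:np.round(v,3).tolist() for k,v in optics.camera_params(n).items() if not isinstance(v,str)})
E
```

```text
{'time_s': np.float64(0.1), 'qpos': array([-4.8920e+00,  7.5100e+00,  8.5324e+01, -1.0000e-03,  8.7263e+01,
       -4.8920e+00]), 'joint_velocities': array([ 0.018, -0.137, -0.143, -0.04 ,  0.048, -0.038]), 'tau': array([ 3.0000e-03, -5.6134e+01, -4.9310e+01,  7.7000e-02,  2.9000e-02,
       -0.0000e+00]), 'eef_pos': array([0.599, 0.   , 0.181]), 'tool_rot': array([-1.79903e+02, -7.00000e-03,  9.00000e+01]), 'contact_force': array([ 1.153, -0.138,  0.605]), 'ft_torque': array([-0.02 ,  0.02 ,  0.017]), 'grip_force': np.float64(0.0), 'grip_width': np.float64(0.093)}
scene {'fx': 411.914, 'fy': 411.914, 'cx': 255.896, 'cy': 200.392, 'pose': [[0.806, -0.324, 0.495, 1.158], [0.592, 0.434, -0.679, -0.858], [0.005, 0.84, 0.542, 0.774], [0.0, 0.0, 0.0, 1.0]]}
side {'fx': 361.334, 'fy': 361.334, 'cx': 256.795, 'cy': 186.916, 'pose': [[0.874, 0.335, -0.352, 0.131], [-0.486, 0.616, -0.62, -0.717], [0.009, 0.713, 0.701, 0.892], [0.0, 0.0, 0.0, 1.0]]}
wrist {'fx': 297.319, 'fy': 297.319, 'cx': 251.931, 'cy': 190.008, 'mount': [[-0.001, 0.967, 0.254, 0.07], [1.0, 0.001, -0.001, -0.001], [-0.001, 0.254, -0.967, -0.203], [0.0, 0.0, 0.0, 1.0]]}
```

View pics/s0.png

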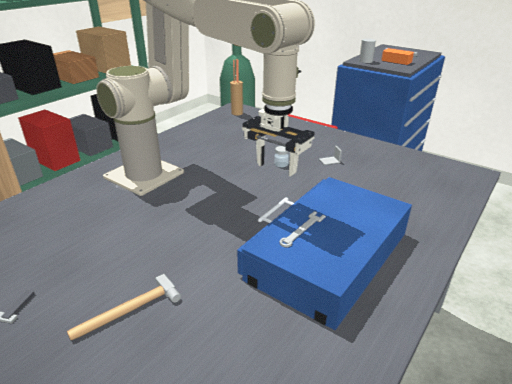

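View pics/w0.png

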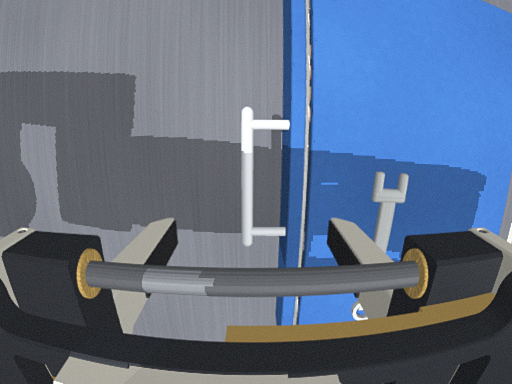

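The scene view shows the chest ahead with the wrench on top, the hammer to the right and the jar and bracket to the left. The wrist view shows the bar from (247,110) to (248,243), posts at rows 125 and 231, and the chest's top edge from about (309,30) to (298,310).

```bash
python3 - <<'E'
from h import *
o=r.get_obs();im=cv2.imread('pics/w0.png')
P=[atz('wrist',u,v,.08,o) for u,v in((247.5,108),(247.5,245),(250,125),(250,231))]
print(np.round(P,4))
E=[atz('wrist',u,v,.11,o) for u,v in((309,30),(308,120),(304,200),(298,310))];print(np.round(E,4))
g=cv2.resize(im[90:260,220:330],None,fx=4.5,fy=3.5,interpolation=cv2.INTER_CUBIC);cv2.imwrite('pics/w0c.png',g)
E
```

```text
[[ 0.5948  0.0762  0.08  ]
 [ 0.5942 -0.0737  0.08  ]
 [ 0.5973  0.0587  0.08  ]
 [ 0.5971 -0.0565  0.08  ]]
[[ 0.6522  0.1516  0.11  ]
 [ 0.6512  0.0653  0.11  ]
 [ 0.6499 -0.0118  0.11  ]
 [ 0.6521 -0.1443  0.11  ]]
```

View pics/w0c.png

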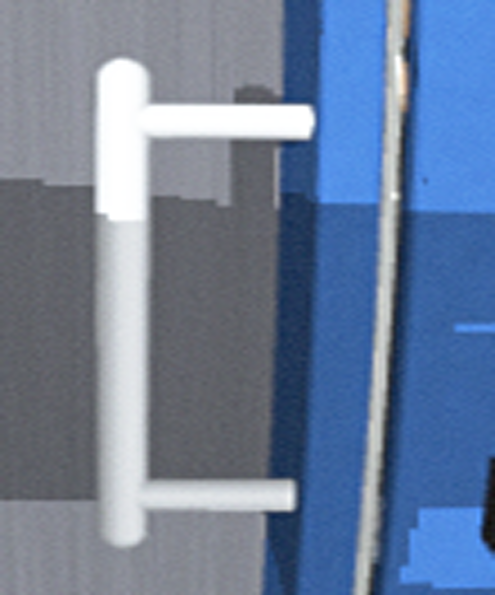

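The crop confirms the bar parallel to the front (bar at x≈0.5945, centre y≈0.001, yaw ≈0). I'll descend on it with the fingers partly open.

>>> carry_out(
  dp=[
    [0, -0.005, 0],
    [0.001, -0.005, 0.005],
    [0.001, -0.005, 0.015],
    [0.001, -0.005, 0.035],
    [0.001, -0.005, 0.06],
    [0.001, -0.005, 0.085],
    [0.001, -0.005, 0.105],
    [0.001, -0.005, 0.115],
    [0.001, -0.005, 0.12],
    [0.001, -0.005, 0.12],
    [0.001, -0.005, 0.12],
    [0.001, -0.005, 0.12],
    [0.001, -0.005, 0.12],
    [0.001, -0.005, 0.12],
  ],
  turn=[
    [0, 0, 0],
    [0, 0, 0],
    [0, 0, 0],
    [0, 0, 0],
    [0, 0, 0],
    [0, 0, 0],
    [0, 0, 0],
    [0, 0, 0],
    [0, 0, 0],
    [0, 0, 0],
    [0, 0, 0],
    [0, 0, 0],
    [0, 0, 0],
    [0, 0, 0],
  ],
  fingers=[0.34, 0.34, 0.34, 0.34, 0.34, 0.34, 0.34, 0.34, 0.34, 0.34, 0, 0, 0, 0],
  grip_force=25,
)

```text
time_s: 1.32
eef_pos: [0.596, 0.0009, 0.0636]
tool_rot: [179.9, 0.0, 90.0]
contact_force: [-0.2, 0.1, 0.3]
grip_width: 0.0094
grip_force: 0.0
```

>>> carry_out(
  dp=[
    [0, 0, 0],
    [0, 0, 0],
    [0, 0, 0],
  ],
  turn=[
    [0, 0, 0],
    [0, 0, 0],
    [0, 0, 0],
  ],
  fingers=[0, 0, 0],
)

```text
time_s: 1.57
eef_pos: [0.5951, 0.001, 0.0625]
tool_rot: [180.0, -0.0, 90.0]
contact_force: [-0.1, -0.2, -0.1]
grip_width: 0.0005
grip_force: 0.0
```

```bash
python3 - <<'E'
from h import *
w=save('wrist','pics/w1.png');s=save('side','pics/d1.png')
cv2.imwrite('pics/c1.png',np.hstack([w,s])[:,:,::-1][:, ::1]); 
im=cv2.resize(cv2.imread('pics/c1.png'),(800,300));cv2.imwrite('pics/c1.png',im)
E
```

```text
(no output)
```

View pics/c1.png

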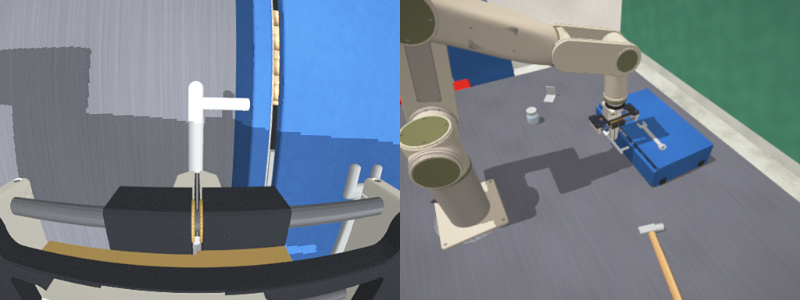

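The wrist view (left) shows the bar still running into the shut fingers, which hold nothing. I'll cross-check with the other cameras.

```bash
python3 - <<'E'
from h import *
def proj(n,X):
    p=optics.camera_params(n);T=np.linalg.inv(np.array(p['pose']));c=T[:3,:3]@X+T[:3,3]
    return np.array([p['cx']+p['fx']*c[0]/-c[2],p['cy']-p['fy']*c[1]/-c[2]])
s=save('scene','pics/s1.png')[:,:,::-1];d=cv2.imread('pics/d1.png')
o=r.get_obs();t=np.array(o['eef_pos']);print(t,o['grip_width'])
out=[]
for n,im in(('scene',s),('side',d)):
    c=proj(n,t); x0,y0=(c-[50,60]).astype(int)
    k=cv2.resize(im[y0:y0+120,x0:x0+100],None,fx=4,fy=4,interpolation=cv2.INTER_CUBIC)
    for X,col in((t,(0,0,255)),(np.array([.5945,.076,.08]),(0,255,0)),(np.array([.5945,-.074,.08]),(0,255,255))):
        q=(proj(n,X)-[x0,y0])*4; cv2.drawMarker(k,(int(q[0]),int(q[1])),col,0,12,1)
    out.append(k)
cv2.imwrite('pics/c2.png',np.hstack(out))
E
```

```text
[0.59498331 0.00103491 0.06225312] 0.00041802696403324543
```

View pics/c2.png

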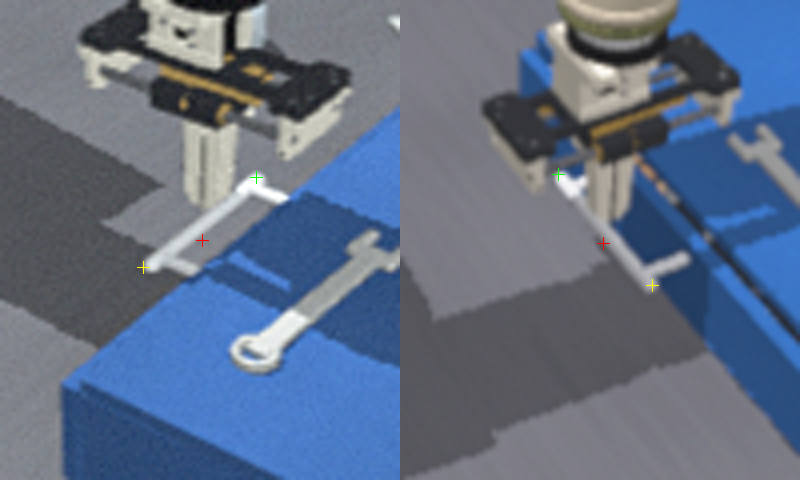

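The bar estimate fits in both views, but the visible fingertips (crop (208,205) and (603,222)) sit higher than the reported TCP. I'll triangulate the tip.

```bash
python3 - <<'E'
from h import *
def proj(n,X):
    p=optics.camera_params(n);T=np.linalg.inv(np.array(p['pose']));c=T[:3,:3]@X+T[:3,3]
    return np.array([p['cx']+p['fx']*c[0]/-c[2],p['cy']-p['fy']*c[1]/-c[2]])
t=np.array(r.get_obs()['eef_pos'])
from scipy.optimize import least_squares
tri=lambda m:least_squares(lambda X:np.hstack([proj(n,X)-uv for n,uv in m]),t)
of={n:(proj(n,t)-[50,60]).astype(int) for n in('scene','side')}
s=tri([('scene',of['scene']+np.array([208,203])/4),('side',of['side']+np.array([203,222])/4)]);print(s.x,s.fun)
# bar ends incl. posts
for a,b in(((256,180),(165,177)),((150,265),(251,283))):
    s=tri([('scene',of['scene']+np.array(a)/4),('side',of['side']+np.array(b)/4)]);print(s.x,s.fun)
print(r.get_obs()['qpos'])
E
```

```text
[0.59440954 0.00390014 0.09054026] [-0.74144235  1.13517801 -0.25025558 -1.44514236]
[0.59740813 0.0696622  0.08166135] [-0.13437223  0.21390684 -0.0435514  -0.27024764]
[ 0.59595119 -0.0692296   0.07947166] [-0.15598481  0.22454861 -0.0562051  -0.29175974]
[-4.83763135e+00  1.16423007e+01  9.34422113e+01  1.08115581e-03
  7.49167016e+01 -4.83788423e+00]
```

Triangulation, the wrist view and the empty closing all agree: the true tips sit about 28 mm behind the reported TCP (tips at z≈0.09). I'll reopen and go down another 26 mm.

>>> carry_out(
  dp=[
    [0, 0, 0],
    [0, 0, 0],
    [0, 0, 0],
    [0, 0, 0],
    [0, 0, 0.005],
    [0, 0, 0.012],
    [0, 0, 0.02],
    [0, 0, 0.026],
    [0, 0, 0.026],
    [0, 0, 0.026],
    [0, 0, 0.026],
    [0, 0, 0.026],
    [0, 0, 0.026],
    [0, 0, 0.026],
  ],
  turn=[
    [0, 0, 0],
    [0, 0, 0],
    [0, 0, 0],
    [0, 0, 0],
    [0, 0, 0],
    [0, 0, 0],
    [0, 0, 0],
    [0, 0, 0],
    [0, 0, 0],
    [0, 0, 0],
    [0, 0, 0],
    [0, 0, 0],
    [0, 0, 0],
    [0, 0, 0],
  ],
  fingers=[0.34, 0.34, 0.34, 0.34, 0.34, 0.34, 0.34, 0.34, 0.34, 0, 0, 0, 0, 0],
  grip_force=25,
)

```text
time_s: 2.88
eef_pos: [0.5951, 0.001, 0.0366]
tool_rot: [180.0, 0.0, 90.0]
contact_force: [-1.2, -0.0, 0.9]
grip_width: 0.011
grip_force: 25.0
```

>>> carry_out(
  dp=[
    [0, -0.004, 0],
    [0, -0.012, 0],
    [0, -0.022, 0],
    [0, -0.032, 0],
    [0, -0.042, 0],
    [0, -0.052, 0],
    [0, -0.062, 0],
    [0, -0.072, 0],
    [0, -0.082, 0],
    [0, -0.092, 0],
    [0, -0.102, 0],
    [0, -0.112, 0],
    [0, -0.122, 0],
    [0, -0.13, 0],
    [0, -0.136, 0],
    [0, -0.14, 0],
    [0, -0.14, 0],
  ],
  turn=[
    [0, 0, 0],
    [0, 0, 0],
    [0, 0, 0],
    [0, 0, 0],
    [0, 0, 0],
    [0, 0, 0],
    [0, 0, 0],
    [0, 0, 0],
    [0, 0, 0],
    [0, 0, 0],
    [0, 0, 0],
    [0, 0, 0],
    [0, 0, 0],
    [0, 0, 0],
    [0, 0, 0],
    [0, 0, 0],
    [0, 0, 0],
  ],
  fingers=[0, 0, 0, 0, 0, 0, 0, 0, 0, 0, 0, 0, 0, 0, 0, 0, 0],
)

```text
time_s: 4.3
eef_pos: [0.4543, 0.0018, 0.0366]
tool_rot: [-180.0, -0.1, 90.0]
contact_force: [-3.4, 5.7, 4.4]
grip_width: 0.0111
grip_force: 25.0
```

>>> carry_out(
  dp=[
    [0.001, -0.005, 0],
    [0.002, -0.01, 0],
    [0.002, -0.014, 0],
    [0.002, -0.018, 0],
    [0.002, -0.022, 0],
    [0.002, -0.026, 0],
    [0.002, -0.026, 0],
  ],
  turn=[
    [0, 0, 0],
    [0, 0, 0],
    [0, 0, 0],
    [0, 0, 0],
    [0, 0, 0],
    [0, 0, 0],
    [0, 0, 0],
  ],
  fingers=[0, 0, 0, 0, 0, 0, 0],
)

```text
time_s: 4.88
eef_pos: [0.4284, 0.002, 0.0366]
tool_rot: [-180.0, 0.1, 90.0]
contact_force: [-2.7, -5.9, 4.4]
grip_width: 0.0112
grip_force: 25.0
```

>>> carry_out(
  dp=[
    [-0.001, -0.003, 0],
    [-0.001, -0.006, 0],
    [-0.001, -0.009, 0],
    [-0.001, -0.011, 0],
    [-0.001, -0.011, 0],
  ],
  turn=[
    [0, 0, 0],
    [0, 0, 0],
    [0, 0, 0],
    [0, 0, 0],
    [0, 0, 0],
  ],
  fingers=[0, 0, 0, 0, 0],
)

```text
time_s: 5.3
eef_pos: [0.4226, 0.002, 0.0367]
tool_rot: [179.4, 0.0, 90.0]
contact_force: [27.2, -0.2, -21.9]
grip_width: 0.011
grip_force: 25.0
```

>>> carry_out(
  dp=[
    [0, 0.005, 0],
    [0, 0.005, 0],
    [0, 0.005, 0],
    [0, 0.005, 0],
    [0, 0.005, -0.005],
    [0, 0.005, -0.02],
    [0, 0.005, -0.045],
    [0, 0.015, -0.075],
    [0, 0.035, -0.105],
    [0, 0.06, -0.13],
    [0, 0.085, -0.145],
    [0, 0.105, -0.15],
    [0, 0.12, -0.15],
    [0, 0.12, -0.15],
  ],
  turn=[
    [0, 0, 0],
    [0, 0, 0],
    [0, 0, 0],
    [0, 0, 0],
    [0, 0, 0],
    [0, 0, 0],
    [0, 0, -0.1],
    [0, 0, -0.2],
    [0, 0, -0.3],
    [0, 0, -0.4],
    [0, 0, -0.5],
    [0, 0, -0.6],
    [0, 0, -0.7],
    [0, 0, -0.8],
  ],
  fingers=[0, 0.34, 0.34, 0.34, 0.34, 0.34, 0.34, 0.5, 0.6, 0.6, 0.6, 0.6, 0.6, 0.6],
)

```text
time_s: 6.47
eef_pos: [0.5401, 0.002, 0.1869]
tool_rot: [180.0, 0.0, 136.1]
contact_force: [0.1, -0.4, -0.6]
grip_width: 0.0557
grip_force: 0.0
```

>>> carry_out(
  dp=[
    [0, 0, 0],
    [0, 0, 0],
    [0, 0, 0],
    [0, 0, 0],
    [0, 0, 0],
    [0, 0, 0],
    [0, 0, 0],
    [0, 0, 0],
  ],
  turn=[
    [0, 0, -0.11],
    [0, 0, -0.22],
    [0, 0, -0.33],
    [0, 0, -0.44],
    [0, 0, -0.55],
    [0, 0, -0.66],
    [0, 0, -0.77],
    [0, 0, -0.77],
  ],
  fingers=[0.6, 0.6, 0.6, 0.6, 0.6, 0.6, 0.6, 0.6],
)

```text
time_s: 7.13
eef_pos: [0.5376, 0.0021, 0.1863]
tool_rot: [180.0, -0.0, -179.7]
contact_force: [0.1, 0.0, 0.1]
grip_width: 0.0557
grip_force: 0.0
```

```bash
python3 - <<'E'
from h import *
o=r.get_obs();w=save('wrist','pics/w2.png');s=save('scene','pics/s2.png')
print(o['eef_pos'],o['tool_rot'])
a=cv2.imread('pics/w2.png');b=cv2.imread('pics/s2.png')
cv2.imwrite('pics/c3.png',cv2.resize(a,(800,600),interpolation=cv2.INTER_CUBIC))
E
```

```text
[0.53756322 0.00208197 0.18631414] [ 1.79994754e+02 -4.14301444e-02 -1.79741522e+02]
```

View pics/c3.png

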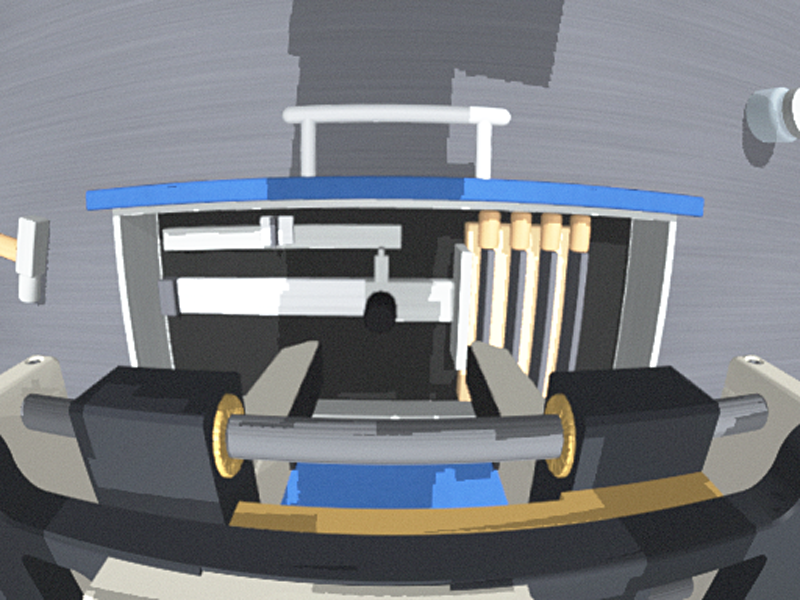

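The drawer is open; the knob's top is at (381,303) in the enlarged picture, the pointer at about (381,255) and the rider at about (277,231). I'll zoom in on these and compute.

```bash
python3 - <<'E'
from h import *
a=cv2.imread('pics/w2.png');cv2.imwrite('pics/c4.png',cv2.resize(a[130:220,155:265],None,fx=7,fy=6.5,interpolation=cv2.INTER_CUBIC))
o=r.get_obs()
for u,v,z in((381,303,.084),(381,252,.038),(277,240,.038),(287,115,.08),(508,117,.08)):print(u,v,atz('wrist',u*.64,v*.64,z,o).round(4))
E
```

```text
381 303 [ 0.5519 -0.0065  0.084 ]
381 252 [ 0.5242 -0.0074  0.038 ]
277 240 [ 0.5136 -0.0884  0.038 ]
287 115 [ 0.423  -0.0683  0.08  ]
508 117 [0.4248 0.0792 0.08  ]
```

View pics/c4.png

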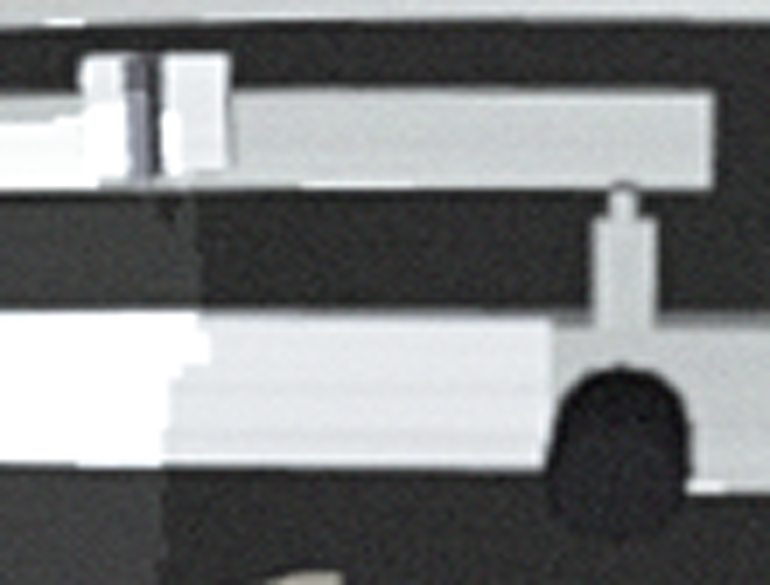

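The close-up shows the fin's pointer-side end at about (146,180), the pointer tip at (624,188) and the knob top centred at about (621,477).

```bash
python3 - <<'E'
from h import *
o=r.get_obs();f=lambda x,y,z:atz('wrist',155+x/7,130+y/6.5,z,o)
F=f(146,181,.038);P=f(624,188,.036);K=f(621,477,.084);print(F,P,K)
for y in(-.006,-.012):
    e=np.array([-np.sin(y),np.cos(y)]);print((F-P)[:2]@e, (F-K)[:2]@e,(F-P)[:2]@[np.cos(y),np.sin(y)])
E
```

```text
[ 0.51876508 -0.09045296  0.038     ] [ 0.52167822 -0.00708107  0.036     ] [ 0.56249648 -0.00679871  0.084     ]
-0.08338786115484474 -0.08391512564960656 -0.0024128551978942706
-0.08340083722217162 -0.0841729857787132 -0.0019124876016595317
```

>>> carry_out(
  dp=[
    [-0.012, -0.004, 0.01],
    [-0.024, -0.009, 0.03],
    [-0.024, -0.009, 0.06],
    [-0.024, -0.009, 0.09],
    [-0.024, -0.009, 0.115],
    [-0.024, -0.009, 0.135],
    [-0.024, -0.009, 0.15],
    [-0.024, -0.009, 0.16],
    [-0.024, -0.009, 0.165],
    [-0.024, -0.009, 0.165],
    [-0.024, -0.009, 0.165],
  ],
  turn=[
    [0, 0, 0],
    [0, 0, 0],
    [0, 0, 0],
    [0, 0, 0],
    [0, 0, 0],
    [0, 0, 0],
    [0, 0, 0],
    [0, 0, 0],
    [0, 0, 0],
    [0, 0, 0],
    [0, 0, 0],
  ],
  fingers=[0.6, 0.6, 0.6, 0.6, 0.6, 0.6, 0.6, 0.6, 0.6, 0.6, 0.6],
)

```text
time_s: 8.15
eef_pos: [0.5625, -0.007, 0.022]
tool_rot: [-180.0, 0.0, 179.9]
contact_force: [0.2, -0.2, 0.7]
grip_width: 0.056
grip_force: 0.0
```

>>> carry_out(
  dp=[
    [0, 0, 0],
    [0, 0, 0],
    [0, 0, 0],
    [0, 0, 0],
    [0, 0, 0],
    [0, 0, 0],
  ],
  turn=[
    [0, 0, 0],
    [0, 0, 0],
    [0, 0, 0],
    [0, 0, 0],
    [0, 0, 0],
    [0, 0, 0],
  ],
  fingers=[0, 0, 0, 0, 0, 0],
  grip_force=45,
)

```text
time_s: 8.65
eef_pos: [0.5622, -0.008, 0.0216]
tool_rot: [-179.9, 0.0, 180.0]
contact_force: [-0.4, -3.3, 1.7]
grip_width: 0.0229
grip_force: 45.0
```

>>> carry_out(
  dp=[
    [0, -0.004, 0],
    [0, -0.01, 0],
    [0, -0.017, 0],
    [0, -0.025, 0],
    [0, -0.033, 0],
    [0, -0.041, 0],
    [0, -0.049, 0],
    [0.001, -0.057, 0],
    [0.001, -0.064, 0],
    [0.001, -0.07, 0],
    [0.001, -0.074, 0],
    [0.001, -0.076, 0],
    [0.001, -0.076, 0],
  ],
  turn=[
    [0, 0, 0],
    [0, 0, 0],
    [0, 0, 0],
    [0, 0, 0],
    [0, 0, 0],
    [0, 0, 0],
    [0, 0, 0],
    [0, 0, 0],
    [0, 0, 0],
    [0, 0, 0],
    [0, 0, 0],
    [0, 0, 0],
    [0, 0, 0],
  ],
  fingers=[0, 0, 0, 0, 0, 0, 0, 0, 0, 0, 0, 0, 0],
)

```text
time_s: 9.73
eef_pos: [0.5615, -0.0805, 0.0216]
tool_rot: [179.8, 0.1, 180.0]
contact_force: [0.2, 13.0, 3.9]
grip_width: 0.023
grip_force: 45.0
```

```bash
python3 - <<'E'
from h import *
o=r.get_obs();w=save('wrist','pics/w3.png');s=save('scene','pics/s3.png');s=save('side','pics/d3.png')
print(o['eef_pos'],o['tool_rot'],o['contact_force'],o['grip_width'])
a=cv2.imread('pics/w3.png');b=cv2.imread('pics/d3.png')
# expected pixel of the fin: scan
K=min(((u,v) for u in range(150,350,2) for v in range(60,260,2)),key=lambda q:np.linalg.norm((atz('wrist',*q,.038,o)-[.5187,-.0905,.038])))
print(K);u,v=K
cv2.imwrite('pics/c5.png',cv2.resize(a[v-50:v+50,u-60:u+60],None,fx=6,fy=6,interpolation=cv2.INTER_CUBIC));print(u-60,v-50)
E
```

```text
[ 0.56146748 -0.0805443   0.02159823] [1.79760313e+02 5.02557031e-02 1.79976679e+02] [ 0.17705108 12.95769207  3.90612387] 0.022981695368072593Traceback (most recent call last):
  File "<stdin>", line 6, in <module>
  File "<stdin>", line 6, in <lambda>
  File "h.py", line 18, in atz
    c,d=ray(n,u,v,o); return c+d*(z-c[2])/d[2]
        ~~~^^^^^^^^^
  File "h.py", line 7, in ray
    p=optics.camera_params(n)
ValueError: time passes only in moves, steps and waits
```

```bash
python3 - <<'E'
import cv2
a=cv2.imread('pics/w3.png')
cv2.imwrite('pics/c5.png',cv2.resize(a[100:220,170:320],None,fx=5,fy=5,interpolation=cv2.INTER_CUBIC))
E
```

```text
(no output)
```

View pics/c5.png

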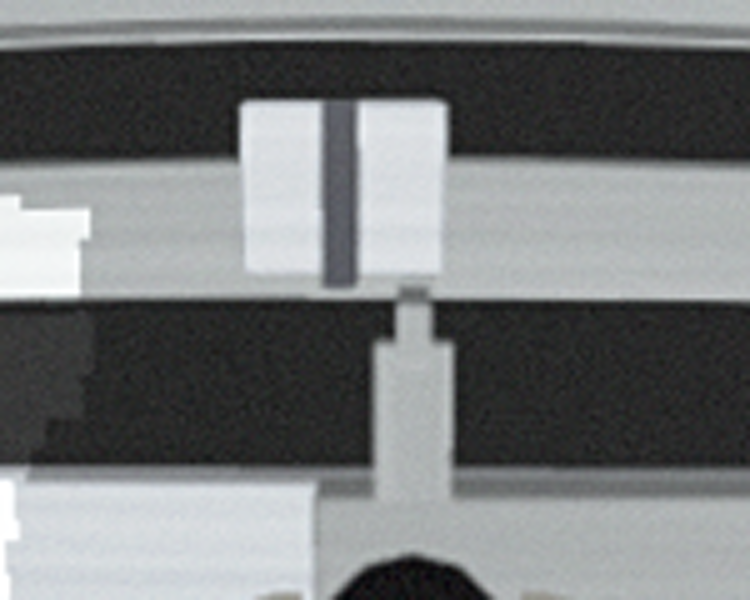

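The fin's end is centred at (341,285) and the pointer tip at (414,295). Both are 4 mm wide and span 36 px, so the pointer has about 8.1 mm left to go.

>>> carry_out(
  dp=[
    [0, -0.003, 0],
    [0, -0.006, 0],
    [0, -0.0083, 0],
    [0, -0.0083, 0],
    [0, -0.0083, 0],
    [0, -0.0083, 0],
  ],
  turn=[
    [0, 0, 0],
    [0, 0, 0],
    [0, 0, 0],
    [0, 0, 0],
    [0, 0, 0],
    [0, 0, 0],
  ],
  fingers=[0, 0, 0, 0, 0, 0],
)

```text
time_s: 10.38
eef_pos: [0.5614, -0.0883, 0.0216]
tool_rot: [179.7, 0.0, 180.0]
contact_force: [0.4, 13.7, 4.2]
grip_width: 0.023
grip_force: 45.0
```

```bash
python3 - <<'E'
from h import *
o=r.get_obs();save('wrist','pics/w4.png')
a=cv2.imread('pics/w4.png')
cv2.imwrite('pics/c6.png',cv2.resize(a[100:220,170:320],None,fx=5,fy=5,interpolation=cv2.INTER_CUBIC))
E
```

```text
(no output)
```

View pics/c6.png

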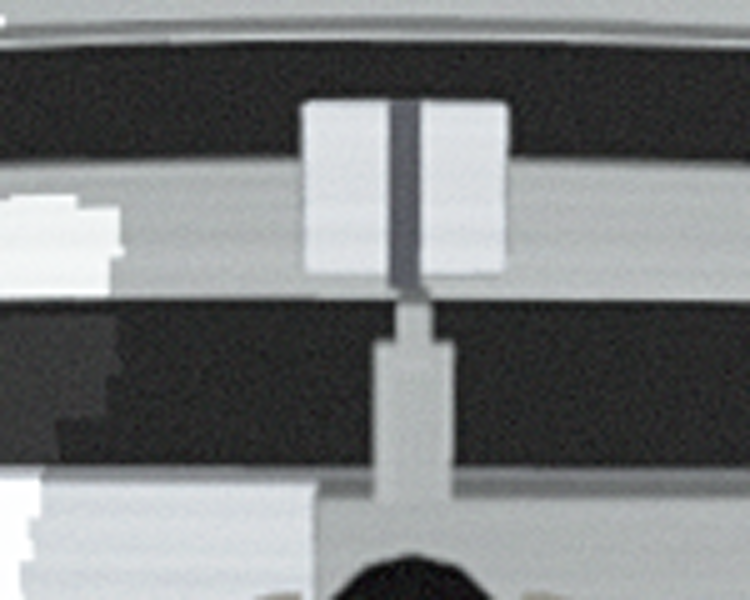

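The fin's end is at about column 405 and the pointer at 415. At 8 px/mm that leaves about 1.2 mm.

>>> carry_out(
  dp=[
    [0, -0.0006, 0],
    [0, -0.0012, 0],
    [0, -0.0012, 0],
    [0, -0.0012, 0],
    [0, -0.0012, 0],
  ],
  turn=[
    [0, 0, 0],
    [0, 0, 0],
    [0, 0, 0],
    [0, 0, 0],
    [0, 0, 0],
  ],
  fingers=[0, 0, 0, 0, 0],
)

```text
time_s: 10.85
eef_pos: [0.5614, -0.0892, 0.0216]
tool_rot: [179.7, 0.0, -180.0]
contact_force: [0.5, 14.2, 3.8]
grip_width: 0.0227
grip_force: 45.0
```

```bash
python3 - <<'E'
from h import *
save('wrist','pics/w5.png');print(r.get_obs()['eef_pos'])
for f in('w4','w5'):
    g=cv2.cvtColor(cv2.imread(f'pics/{f}.png'),cv2.COLOR_BGR2GRAY).astype(float)
    x=np.arange(240,266)
    fin=np.clip(180-g[140:155,240:266],0,None).sum(0); pt=np.clip(g[162:167,240:266]-80,0,None).sum(0)
    print(f,(fin@x)/fin.sum(),(pt@x)/pt.sum(),[round((w@x)/w.sum(),2) for w in np.clip(180-g[122:156:6,242:262],0,None)@np.eye(20) for x in[np.arange(242,262)]])
E
```

```text
[ 0.56140501 -0.08917892  0.02158449]
w4 250.41867007672633 252.22520959814975 [np.float64(250.48), np.float64(250.48), np.float64(250.47), np.float64(250.5), np.float64(250.43), np.float64(250.4)]
w5 251.95403306613227 252.21216530849824 [np.float64(252.21), np.float64(252.2), np.float64(252.07), np.float64(251.92), np.float64(251.98), np.float64(251.96)]
```

Pointer and fin now agree to about 0.2 mm, right at the image centre column, so there's no parallax. The grip is firm, so I'm handing in.

```bash
python3 -c "
from workcell import r
print(r.sign_off())"
```

```text
the job is handed in; nothing more can be done
None
```

I handed the job in at about 11 s of the 43 s: the drawer is open to its end stop, and the arm is still holding the jaw by its knob with the pointer about 0.2 mm from the fin's line; the loose things were left alone.

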